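# Turn a scooter wheel on its service stand until the valve stem points straight up

## Robot

A 6-joint arm with a two-finger parallel gripper is mounted at the origin on a cart in front of the work surface, level with it; the furniture and walls round the work are solid. World frame = base frame: x ahead of the robot, y to its left, z up, the work surface at z = 0. Lengths are in m, angles in rad, forces in N, time in s.
With the tool pointing down it reaches from about 0.35 to 0.975 m from the base axis. Payload 4.9 kg.
Tool frame: the origin (TCP) lies at the very end of the fingers, on their centre line; the grasp point (between the pads) lies 19 mm behind it; z points along the fingers, y is the line along which they close (so a half turn about z gives the same grasp; the last joint's range is limited). The gripper opens to 85 mm and grips with 20 to 120 N. Pads are 22 mm wide; open, the fingers measure 114 mm over their backs; the gripper's body (76 mm by 85 mm) begins 54 mm behind the grasp point. The pads swing forward as they close: fully open they stand 13 mm farther back than shut.
Start: joints at [1.188, 0.053, 1.613, -0, 1.476, -0.119], TCP at [0.163, 0.603, 0.231] pointing down, gripper open.
Joint ranges: [-3.01, 3.01], [-1.01, 2.22], [0.06, 2.58], [-1.02, 4.17], [0.09, 2.62], [-3.14, 3.14]. Speed limits (rad/s): [2.57, 2.57, 3.14, 3.14, 3.14, 3.14].

## Interface

Orientations are given as a unit quaternion [w, x, y, z].
In Python, from plant import state, optics, ticket, nets gives the robot as it stands. The module is installed in compiled form; this text tells all that it offers.
- The arm moves only by the shell command python3 -m inch 'ROWS' [OPENING]. ROWS is JSON, a list of rows, each an object of numbers: "dx", "dy", "dz": the shift along the tool's x, y, z as a fraction of full scale; "rx", "ry", "rz": the turn, a rotation vector about the tool's x, y, z as a fraction of full scale. In form: [{"dx": .., "dy": .., "dz": .., "rx": .., "ry": .., "rz": ..}, ...]. A call has 1 to 5 rows; each row is the pose to reach, as a shift and turn from the pose commanded when the call began, along the tool's axes at that moment; what a row does not reach only later rows make up. Full scale, the value 1, is 0.8 m for a shift and 1.5 rad for a turn. A row lasts 1/10 s, in which the tool goes at most 50 mm and 8.59 degrees, less where a joint would pass 70% of its speed; a pose out of reach is approached as far as the arm can. A call with a number of a shift or a turn outside -1 to 1 is refused whole. A call with a gripper value outside its range is refused whole. OPENING is the opening, from -1 (shut) to 1 (fully open), set as the call begins (- or left out, the last holds). The fingers move at their own pace and stop on an object; the grip force is fixed at half the most. Time passes only in rows, so rows that repeat a pose let the fingers close. It gives the time, the measured TCP pose, the force, the opening and the grip force at its end, in the units of the state.
- state(): the state, without advancing time (a new reading comes with each control period).
- optics.grab_frame(name): name is "side" or "top"; returns the picture (384x512x3 uint8, red, green, blue); there is no depth.
- optics.camera_info(name): a dict with "fx", "fy", "cx", "cy" (pixels), "k1" (the pictures are not rectified: a ray, as slopes to the right and down, at radius r is drawn at 1 + k1 r^2 times it, then the intrinsics apply), "R" (3x3) and "t" (3): a world point X has camera coordinates R X + t. Camera axes: x right, y down, z forward; pixel columns grow to the right and rows downward; lengths in m; the calibration is good to about 2 mm. A picture is of the moment at which its call begins. camera_info takes no time and is no camera call.
- ticket.job_done(): hands the job in; it is judged then, once.
Trained networks look in the newest picture that a camera, given by its name, has taken for a name from the list of things; names that differ only in an ending like _2 or _b are one class to them, and where a whole thing is asked for, a point or a joint stands for the part that bears it (a point fixed in the world has none). Each returns a list of dicts, best first, with "confidence" (0 to 1); they miss things now and then, are a little off and sometimes report something else, mostly with a low value. They report only what shows in the picture. A call takes as long as a camera call.
- nets.boxes_of(camera, name): "bbox" ([centre column, centre row, width, height] in pixels, round what is visible of it).
- nets.outline_of(camera, name): "pixels" (384x512 bool, what is visible of it) and "bbox" ([centre column, centre row, width, height] in pixels, round what is visible of it).
The state is a dict: "time": time; "joint_pos": joint angles; "joint_vel": joint speeds; "joint_efforts": joint torques, N m; "tool_pos": TCP position; "tool_rot": TCP orientation; "contact_force": force on the tool from outside, world axes, zero at the start; "ft_torque": the same for the moment, N m; "gripper_width": opening from 0.0 (shut) to 1.0 (fully open); "grasp_force": force on a finger pad.
Only numpy, scipy, OpenCV 4.12 (cv2) and the standard library are available. Lean on these libraries where they do the work, as an engineer would, in place of code of your own. Each camera call takes 0.05 s, during which the arm holds its last target. There are 200 camera calls.

## Task

Set the electric-scooter wheel on the blue stand for inflating: with closed fingertips push its spokes round, one after another, drawing the fingers out of the wheel between pushes, until the red-capped valve sits at the very bottom in line with the black mark on the yellow tab, its stem pointing straight up the wheel to the hub. Push slowly and gently, and only on the spokes: do not grip the wheel, press on the valve or turn it by the tyre. Leave the wheel standing still, and do not disturb the tin, the red screwdriver and the memory stick.

Things in the scene. Friction and masses are not known exactly. Their poses are not given: they have to be found in the camera images.
- stand: Blue and grey service stand fixed to the bench; base plate 210 (x) x 270 (y) x 12 mm, origin at the centre of its underside, front (-x) faces the robot, z up. It carries a scooter wheel whose plane rises away from the robot at 40 degrees. In the stand's frame 'up the wheel' is u = (cos 40deg, 0, sin 40deg); the face looks along n = (-sin 40deg, 0, cos 40deg), up and towards the robot.
- crossbar (a point): Middle of the straight blue bar across the wheel's face, along the stand's y from post to post (posts at y = +-128 mm, 12 mm thick). It is 24 mm wide, centred on the axle, 12 to 20 mm out along n from the spokes' middle plane (axle nut to 25 mm), so a finger between the spokes can sweep only the lower or the upper half of the wheel. A 30 mm wide bar crosses behind, 38 to 48 mm back.
- wheel_centre (a point): Point on the axle in the middle plane of the spokes, fixed to the stand 125 mm above the bench. The wheel turns about n here. Its orientation is the stand's.
- index (a point): Point on the stand just below the lowest point of the wheel, 118 mm from the wheel centre straight down the slope, where the black mark on the yellow tab (28 mm wide) points.
- wheel (a joint): Angle of the wheel about n, rad, positive counter-clockwise as seen from the robot. 0 or any multiple of 2 pi: valve at the bottom, stem pointing straight up the wheel. At the start the valve is in the upper part (2.35 to 3.93). Turns both ways without stops, with friction of about 0.08 N m (1 to 2 N at a spoke), and stays where it is left.
- spokes: Three straight aluminium spokes, square 10 x 10 mm, from the hub (radius 24 mm) to the rim (inner radius 76 mm), 120 degrees apart. The origin is the wheel centre, z is n, and this frame turns with the wheel: the valve lies along its -x axis, the spokes at 0, 120 and 240 degrees from its +x axis. Each opening between two spokes is open behind (nothing for 38 mm behind the spokes' middle plane).
- whole_wheel: The whole turning wheel, 220 mm across (hub, spokes, rim, tyre, valve). Same origin and axes as the spokes.
- tyre: Black tyre, outer radius 110 mm, inner 76 mm; its front stands 8 mm, the rim's front 6 mm, out of the spokes' middle plane. Same origin and axes as the spokes.
- valve: Valve on the inside of the rim, half-way between two spokes, 10 mm thick: short brass stem with a red cap that points at the hub; reaches from radius 76 to 52 mm. Same origin and axes as the spokes.
- valve_cap (a point): Middle of the red valve cap, 58 mm from the axle.
- tin: Small flat round tin, 47 mm across, 19 mm high, lying loose on the bench in front of the stand; origin at the centre of its underside. To be left alone.
- red_driver: Red precision screwdriver 141 mm long, 13 mm thick, loose on the bench in front of the stand. To be left alone.
- memory_stick: Red memory stick 50 x 16 x 8 mm, loose on the bench in front of the stand. To be left alone.

How it is judged:
By the outcome, as a careful person would: the job done as asked, in the order asked, and still so for the second after the job is handed in, with the robot touching nothing.
It also fails if it takes over 48 s, if anything falls off the work surface, if the arm or the gripper's body presses on something with over 40 N, if the wrist force passes 120 N, or if a joint passes its speed limit or range.

## Working session

There is one attempt and no reset: what is moved stays moved. The work goes in short steps, Python scripts to look and compute and a shell command to move; the robot and the scene stay as the last step left them, time stands still between calls to the robot, and variables do not carry over. Pictures are saved under pics/ and viewed, at most 10 in all, crops included, and the job is handed in when it is done.

```bash
mkdir -p pics; python3 - <<'E'
from plant import state, optics, nets
import cv2, numpy as np
s=state(); print(s['time'],s['tool_pos'],s['tool_rot'],s['gripper_width'])
ims=[]
for c in ('side','top'):
    im=optics.grab_frame(c); ims.append(im); 
    cv2.imwrite(f'pics/{c}0.png',im[:,:,::-1])
    print(c,optics.camera_info(c))
    for n in ('stand','whole_wheel','valve','tin','red_driver','memory_stick'):
        print(n,[(np.round(b['bbox'],1).tolist(),round(b['confidence'],2)) for b in nets.boxes_of(c,n)[:2]])
E
```

```text
0.0 [0.16272864 0.6027843  0.23001915] [-2.61466653e-04  1.31528451e-01  9.91311820e-01 -1.03592263e-03] 1.006631945007971
side {'fx': 456.1872665038179, 'fy': 456.1872665038179, 'cx': 257.51555519459026, 'cy': 192.22381001105575, 'k1': -0.10399308042249186, 'R': array([[ 0.91372939, -0.40625479, -0.00746002],
       [-0.2187049 , -0.47626174, -0.85167066],
       [ 0.34244237,  0.77982806, -0.52402426]]), 't': array([-0.51668218,  0.13103517,  0.88321071])}
stand [([285.9, 178.9, 94.9, 97.2], 0.71), ([286.1, 203.9, 148.4, 145.1], 0.58)]
whole_wheel [([285.5, 176.2, 93.8, 98.3], 0.73)]
valve [([307.3, 152.1, 10.8, 9.1], 0.43)]
tin [([222.4, 252.9, 22.4, 20.9], 0.75)]
red_driver [([194.6, 211.4, 17.9, 19.5], 0.57)]
memory_stick [([239.6, 274.6, 12.5, 20.4], 0.51), ([286.0, 177.9, 90.3, 98.1], 0.47)]
top {'fx': 441.37105772676716, 'fy': 441.37105772676716, 'cx': 248.78194527340779, 'cy': 195.51896390283233, 'k1': -0.05668311112514577, 'R': array([[-0.02144126, -0.99975618, -0.00527744],
       [-0.99181113,  0.02193502, -0.12581549],
       [ 0.12590058,  0.00253658, -0.99203962]]), 't': array([-0.14947152,  0.51705853,  0.90569558])}
stand [([228.4, 168.1, 141.6, 118.1], 0.69)]
whole_wheel [([230.2, 158.6, 109.8, 104.6], 0.62), ([254.2, 245.1, 20.1, 19.2], 0.59)]
valve []
tin [([254.7, 245.9, 16.9, 20.0], 0.96), ([227.9, 158.1, 108.2, 106.9], 0.73)]
red_driver [([183.6, 249.2, 39.9, 16.0], 0.69)]
memory_stick [([287.3, 238.6, 23.6, 9.7], 0.63), ([230.8, 166.8, 141.9, 124.4], 0.3)]
```

View pics/side0.png

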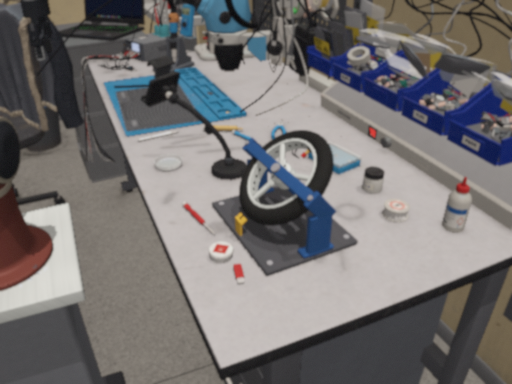

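View pics/top0.png

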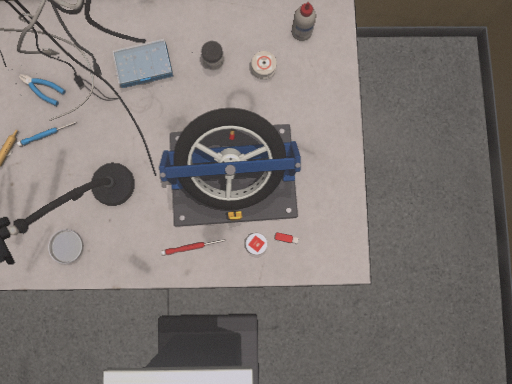

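The side picture shows the stand near (285,180) with the yellow tab at (240,222), the tin at (221,251), the driver at (197,215) and the stick at (239,272). In the top picture the wheel is centred near (230,160). The valve is up at (232,135) and the spokes point to about (229,190), (203,150) and (260,153). I'll zoom in to get a precise pose.

```bash
python3 - <<'E'
import cv2
t=cv2.imread('pics/top0.png')[95:235,150:315]; s=cv2.imread('pics/side0.png')[115:275,205:365]
cv2.imwrite('pics/topz.png',cv2.resize(t,None,fx=4,fy=4,interpolation=cv2.INTER_CUBIC))
cv2.imwrite('pics/sidez.png',cv2.resize(s,(600,600),interpolation=cv2.INTER_CUBIC))
E
```

```text
(no output)
```

View pics/topz.png

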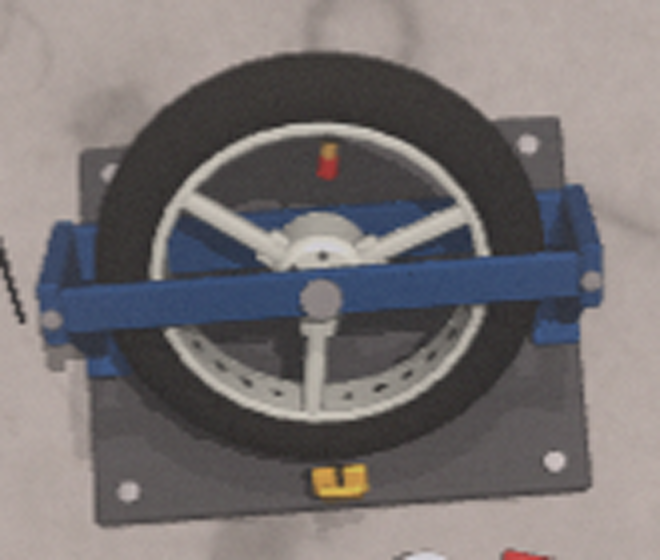

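View pics/sidez.png

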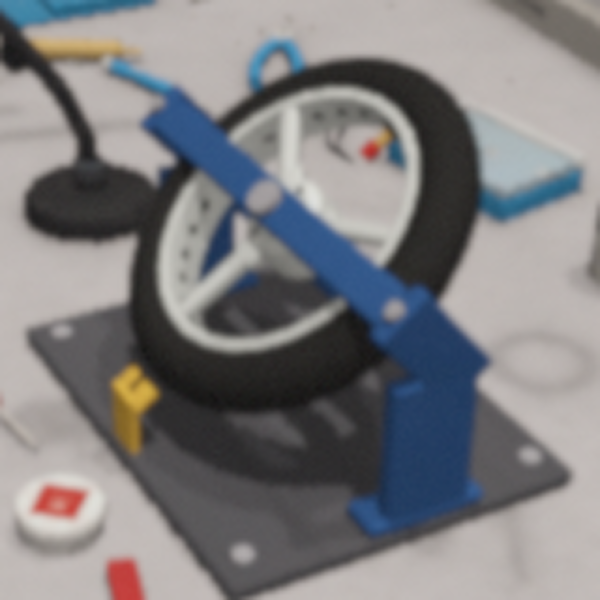

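The crops show the plate corners, the axle nut (top crop 320,298; side crop 263,195), the spoke ends and the red valve cap (328,158). I'll fit the pose from these.

```bash
cat > h.py <<'E'
import numpy as np
from scipy.optimize import least_squares
from plant import optics, state
from scipy.spatial.transform import Rotation as Ro
C,S=np.cos(np.radians(40)),np.sin(np.radians(40))
u=np.array([C,0,S]); n=np.array([-S,0,C]); yv=np.array([0,1.,0])
def proj(cam,X):
    c=optics.camera_info(cam); p=np.atleast_2d(X)@c['R'].T+c['t']; a=p[:,:2]/p[:,2:]
    a=a*(1+c['k1']*(a**2).sum(1,keepdims=True)); return a*[c['fx'],c['fy']]+[c['cx'],c['cy']]
def world(P,L):  # stand frame -> world
    return Ro.from_euler('z',P[2]).apply(np.atleast_2d(L))+[P[0],P[1],0]
WC=np.array([0,0,.125])  # x offset of wheel centre in P[4]
def wl(P,phi,r,h=0): # phi from bottom, ccw seen from robot (towards -y)
    return np.array([P[4],0,.125])+r*(-u*np.cos(phi)-yv*np.sin(phi))+h*n
E
python3 - <<'E'
from h import *
tz=lambda a:((np.array(a)+.5)/4-.5)+[150,95]
sz=lambda a:((np.array(a)+.5)/3.75-.5)+[205,115]
def model(P):
    th=P[3]; k=lambda a,b:[a*.105,b*.135,.012]
    A=[k(-1,1),k(-1,-1),k(1,-1),k(1,1),wl(P,0,0,.025),wl(P,th+np.pi,.076,.005),wl(P,th+np.pi/3,.076,.005),wl(P,th-np.pi/3,.076,.005),wl(P,th,.058)]
    B=[k(-1,1),k(-1,-1),k(1,-1),wl(P,0,0,.025),wl(P,th,.058)]
    return np.vstack([proj('top',world(P,A)),proj('side',world(P,B))])
obs=np.vstack([tz([(98,522),(592,487),(558,117),(80,150),(320,298),(313,412),(180,198),(468,212),(328,160)]),
 sz([(28,335),(237,596),(570,477),(263,195),(370,150)])])
# ccw from bottom: right(-y). top-left spoke at phi=-120 -> th+pi/3 with th=pi => 240=-120 left ok
r=least_squares(lambda P:(model(P)-obs).ravel(),[.6,.05,0,np.pi,0.0],loss='soft_l1')
P=r.x; print(P.round(4)); print(r.fun.reshape(-1,2).round(1).tolist() if 0 else (model(P)-obs).round(1).tolist())
np.save('P.npy',P)
print('wc',world(P,wl(P,0,0)))
print('index',world(P,wl(P,0,.118)),proj('top',world(P,wl(P,0,.118))),proj('side',world(P,wl(P,0,.118))))
# desired orientation: tool x=-u, y=+y, z=-n
R=Ro.from_euler('z',P[2])*Ro.from_matrix(np.c_[-u,yv,-n]); s=state(); T=Ro.from_quat(s['tool_rot'],scalar_first=True)
rv=(T.inv()*R).as_rotvec(); print('rotvec/1.5',rv/1.5,np.degrees(np.linalg.norm(rv)))
tgt=world(P,wl(P,0,.05,.10))[0]; print('target above',tgt,'shift/.8',T.inv().apply(tgt-s['tool_pos'])/.8)
E
```

```text
[ 5.6460e-01 -1.2620e-01  5.0500e-02  3.0077e+00  1.6000e-03]
[[-0.6, 1.2], [0.6, 0.9], [0.9, -0.8], [-0.8, -0.2], [0.5, 0.2], [0.2, -0.3], [1.3, 0.6], [-0.6, 0.5], [0.1, 0.9], [-0.5, -2.8], [-0.6, -1.5], [3.1, -2.4], [1.3, -0.6], [1.2, -1.5]]
wc [[ 0.56614167 -0.12616724  0.125     ]]
index [[ 0.47586385 -0.13073369  0.04915106]] [[234.70647996 212.87233818]] [[243.05412902 215.74009101]]
rotvec/1.5 [-0.07308572 -0.46151595 -0.20097795] 43.71573797240672
target above [ 0.46369167 -0.13134938  0.16946506] shift/.8 [-0.60238732 -0.78862947  0.07728013]
```

```bash
cat > g.py <<'E'
# usage: g.py y w h  (mm, wheel frame: y left, w down-slope, h out along n) -> remaining shift in tool units and turn
import sys; from h import *
P=np.load('P.npy'); s=state(); T=Ro.from_quat(s['tool_rot'],scalar_first=True)
R=Ro.from_euler('z',P[2])*Ro.from_matrix(np.c_[-u,yv,-n])
c=world(P,wl(P,0,0))[0]; l=R.inv().apply(s['tool_pos']-c)*1000
print('t %.2f'%s['time'],'pos',s['tool_pos'].round(3),'now y,w,h',l[1].round(1),l[0].round(1),(-l[2]).round(1),'F',R.inv().apply(s['contact_force']).round(1),'grip',round(s['gripper_width'],2))
if len(sys.argv)>3:
    y,w,h=map(float,sys.argv[1:4]); t=c+R.apply(np.array([w,y,-h])/1000)
    print('shift',(T.inv().apply(t-s['tool_pos'])/.8).round(4),'turn',((T.inv()*R).as_rotvec()/1.5).round(4))
E
A='{"dx":-0.3,"dy":-0.4,"dz":0.0}'
python3 -m inch '[{"dx":-0.3,"dy":-0.4,"dz":-0.03},{"dx":-0.3,"dy":-0.4,"dz":-0.03},{"dx":-0.3,"dy":-0.4,"dz":-0.03},{"dx":-0.3,"dy":-0.4,"dz":-0.03},{"dx":-0.3,"dy":-0.4,"dz":-0.03}]' -1
python3 -m inch '[{"dx":-0.3,"dy":-0.4,"dz":0.0},{"dx":-0.3,"dy":-0.4,"dz":0.0},{"dx":-0.3,"dy":-0.4,"dz":0.0},{"dx":-0.3,"dy":-0.4,"dz":0.0},{"dx":-0.3,"dy":-0.4,"dz":0.0}]' -1
python3 g.py -22 47 90
```

```text
t 0.70 pos [0.163 0.603 0.231] now y,w,h 749.0 211.9 316.6 F [ 0.1 -0.9 -0.2] grip 1.0
shift [-0.6213 -0.8114  0.0844] turn [-0.0731 -0.4615 -0.201 ]validation failed for argument at $[0]...
validation failed for argument at $[0]...
```

```bash

python3 -m inch '[{"dx":-0.3,"dy":-0.4,"dz":-0.03,"rx":0,"ry":0,"rz":0},{"dx":-0.3,"dy":-0.4,"dz":-0.03,"rx":0,"ry":0,"rz":0},{"dx":-0.3,"dy":-0.4,"dz":-0.03,"rx":0,"ry":0,"rz":0},{"dx":-0.3,"dy":-0.4,"dz":-0.03,"rx":0,"ry":0,"rz":0},{"dx":-0.3,"dy":-0.4,"dz":-0.03,"rx":0,"ry":0,"rz":0}]' -1
python3 g.py -22 47 90
```

```text
time: 1.2
tool_pos: [0.2557, 0.3699, 0.2465]
tool_rot: [0.0, 0.131, 0.991, 0.0]
contact_force: [0.7, -0.3, 0.0]
gripper_width: 0.145
grasp_force: 0.0
t 1.20 pos [0.256 0.37  0.246] now y,w,h 511.1 140.2 276.2 F [-0.5 -0.3  0.5] grip 0.14
shift [-0.4327 -0.5603  0.1034] turn [-0.0727 -0.4611 -0.2004]
```

```bash

python3 -m inch '[{"dx":-0.43,"dy":-0.56,"dz":0.0,"rx":0,"ry":0,"rz":0},{"dx":-0.43,"dy":-0.56,"dz":0.0,"rx":0,"ry":0,"rz":0},{"dx":-0.43,"dy":-0.56,"dz":0.0,"rx":0,"ry":0,"rz":0},{"dx":-0.43,"dy":-0.56,"dz":0.0,"rx":-0.02,"ry":-0.12,"rz":-0.05},{"dx":-0.43,"dy":-0.56,"dz":0.0,"rx":-0.04,"ry":-0.23,"rz":-0.1}]' -1
python3 g.py -22 47 90
```

```text
time: 1.7
tool_pos: [0.3519, 0.1388, 0.2472]
tool_rot: [0.14, 0.071, 0.988, 0.005]
contact_force: [1.3, -0.6, 0.4]
gripper_width: -0.003
grasp_force: 0.0
t 1.70 pos [0.352 0.139 0.247] now y,w,h 275.4 75.1 222.5 F [-1.2 -0.6  0.5] grip -0.0
shift [-0.1669 -0.343   0.1463] turn [-0.0424 -0.2758 -0.1212]
```

```bash

python3 -m inch '[{"dx":-0.167,"dy":-0.343,"dz":0.146,"rx":-0.042,"ry":-0.276,"rz":-0.121},{"dx":-0.167,"dy":-0.343,"dz":0.146,"rx":-0.042,"ry":-0.276,"rz":-0.121},{"dx":-0.167,"dy":-0.343,"dz":0.146,"rx":-0.042,"ry":-0.276,"rz":-0.121},{"dx":-0.167,"dy":-0.343,"dz":0.146,"rx":-0.042,"ry":-0.276,"rz":-0.121},{"dx":-0.167,"dy":-0.343,"dz":0.146,"rx":-0.042,"ry":-0.276,"rz":-0.121}]' -1
python3 g.py -22 47 60
```

```text
time: 2.2
tool_pos: [0.4498, -0.0617, 0.1854]
tool_rot: [0.341, -0.022, 0.94, 0.008]
contact_force: [0.6, 0.3, -0.3]
gripper_width: 0.004
grasp_force: 0.0
t 2.20 pos [ 0.45  -0.062  0.185] now y,w,h 70.2 47.7 118.8 F [-0.3  0.3  0.6] grip 0.0
shift [-0.0013 -0.1151  0.0737] turn [-0.0013 -0.0012 -0.0018]
```

```bash

python3 -m inch '[{"dx":-0.001,"dy":-0.06,"dz":0.037,"rx":0,"ry":0,"rz":0},{"dx":-0.001,"dy":-0.115,"dz":0.074,"rx":0,"ry":0,"rz":0},{"dx":-0.001,"dy":-0.115,"dz":0.074,"rx":0,"ry":0,"rz":0},{"dx":-0.001,"dy":-0.115,"dz":0.074,"rx":0,"ry":0,"rz":0}]' -1
python3 g.py -22 47 -12
python3 - <<'E'
from plant import optics; import cv2
s=optics.grab_frame('side')[95:275,195:365]; t=optics.grab_frame('top')[85:245,150:320]
cv2.imwrite('pics/a.png',cv2.resize(cv2.hconcat([cv2.resize(s,(400,400)),cv2.resize(t,(400,400))]),(800,400))[:,:,::-1])
E
```

```text
time: 2.6
tool_pos: [0.4923, -0.1514, 0.138]
tool_rot: [0.337, -0.02, 0.941, 0.01]
contact_force: [0.1, 0.3, 1.2]
gripper_width: 0.001
grasp_force: 0.0
t 2.60 pos [ 0.492 -0.151  0.138] now y,w,h -21.5 49.1 58.2 F [-0.8  0.3 -0.9] grip 0.0
shift [-0.0035 -0.0006  0.0877] turn [ 0.0004 -0.0067 -0.0056]
```

View pics/a.png

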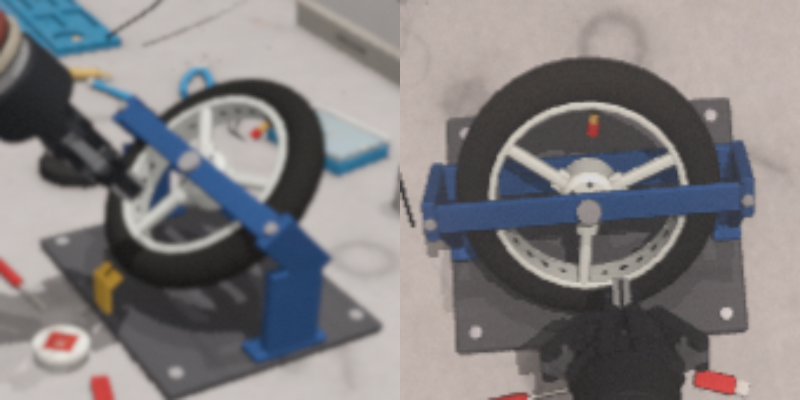

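The side view shows the shut fingertips poised over the lower right opening. In the top view they are at about (620,290), to the right of the bottom spoke at (585,250), and they are only about 17 mm wide. Next I insert.

```bash

python3 -m inch '[{"dx":-0.003,"dy":0,"dz":0.022,"rx":0,"ry":-0.006,"rz":-0.005},{"dx":-0.003,"dy":0,"dz":0.044,"rx":0,"ry":-0.006,"rz":-0.005},{"dx":-0.003,"dy":0,"dz":0.066,"rx":0,"ry":-0.006,"rz":-0.005},{"dx":-0.003,"dy":0,"dz":0.088,"rx":0,"ry":-0.006,"rz":-0.005},{"dx":-0.003,"dy":0,"dz":0.088,"rx":0,"ry":-0.006,"rz":-0.005}]' -1
python3 g.py -7 51.5 -12
```

```text
time: 3.2
tool_pos: [0.5399, -0.1461, 0.0884]
tool_rot: [0.344, -0.027, 0.939, 0.008]
contact_force: [0.2, 0.2, 0.3]
gripper_width: -0.004
grasp_force: 0.0
t 3.20 pos [ 0.54  -0.146  0.088] now y,w,h -18.6 44.4 -10.6 F [-0.4  0.2 -0.1] grip -0.0
shift [0.0088 0.0145 0.0018] turn [0.0009 0.0026 0.0041]
```

```bash

python3 -m inch '[{"dx":0.003,"dy":0.005,"dz":0.002,"rx":0,"ry":0.002,"rz":0.004},{"dx":0.006,"dy":0.01,"dz":0.002,"rx":0,"ry":0.002,"rz":0.004},{"dx":0.009,"dy":0.0145,"dz":0.002,"rx":0,"ry":0.002,"rz":0.004}]' -1 | grep force
python3 -m inch '[{"dx":0.0004,"dy":0.003,"dz":0,"rx":0,"ry":0,"rz":0},{"dx":0.0005,"dy":0.0056,"dz":0,"rx":0,"ry":0,"rz":0},{"dx":0.0006,"dy":0.0088,"dz":0,"rx":0,"ry":0,"rz":0},{"dx":0.0006,"dy":0.0116,"dz":0,"rx":0,"ry":0,"rz":0},{"dx":0.0004,"dy":0.0144,"dz":0,"rx":0,"ry":0,"rz":0}]' -1 |grep force
python3 g.py 4.5 51.8 -12
```

```text
contact_force: [1.2, -2.8, 1.0]
grasp_force: 1.2
contact_force: [0.4, -2.5, 1.3]
grasp_force: 0.9
t 4.00 pos [ 0.534 -0.125  0.082] now y,w,h 2.7 52.4 -12.3 F [-1.  -2.5 -0.9] grip -0.0
shift [-0.0008  0.0022 -0.0004] turn [-0.0005  0.0002 -0.0017]
```

```bash

python3 -m inch '[{"dx":-0.0003,"dy":0.0029,"dz":0,"rx":0,"ry":0,"rz":0},{"dx":-0.0008,"dy":0.0056,"dz":0,"rx":0,"ry":0,"rz":0},{"dx":-0.0013,"dy":0.0085,"dz":0,"rx":0,"ry":0,"rz":0},{"dx":-0.002,"dy":0.0113,"dz":0,"rx":0,"ry":0,"rz":0},{"dx":-0.0028,"dy":0.0139,"dz":0,"rx":0,"ry":0,"rz":0}]' -1 | grep force
python3 -m inch '[{"dx":-0.0009,"dy":0.0028,"dz":0,"rx":0,"ry":0,"rz":0},{"dx":-0.002,"dy":0.0054,"dz":0,"rx":0,"ry":0,"rz":0},{"dx":-0.0031,"dy":0.008,"dz":0,"rx":0,"ry":0,"rz":0},{"dx":-0.0044,"dy":0.0105,"dz":0,"rx":0,"ry":0,"rz":0},{"dx":-0.0058,"dy":0.013,"dz":0,"rx":0,"ry":0,"rz":0}]' -1 |grep force
python3 g.py 26 45 -12
python3 -m inch '[{"dx":-0.0014,"dy":0.0024,"dz":0,"rx":0,"ry":0,"rz":0},{"dx":-0.003,"dy":0.0048,"dz":0,"rx":0,"ry":0,"rz":0},{"dx":-0.0046,"dy":0.0071,"dz":0,"rx":0,"ry":0,"rz":0},{"dx":-0.0065,"dy":0.0093,"dz":0,"rx":0,"ry":0,"rz":0},{"dx":-0.0084,"dy":0.0114,"dz":0,"rx":0,"ry":0,"rz":0}]' -1 | grep force
python3 g.py 35.1 38.3 -12
```

```text
contact_force: [-0.2, -1.0, -0.4]
grasp_force: 0.8
contact_force: [-0.8, -2.2, 0.2]
grasp_force: 0.8
t 5.00 pos [ 0.538 -0.103  0.086] now y,w,h 24.4 45.5 -12.3 F [ 0.6 -2.1 -0.7] grip -0.0
shift [-0.0006  0.002  -0.0004] turn [-0.0003  0.0001 -0.0016]
contact_force: [-1.5, -2.0, -0.5]
grasp_force: 0.8
t 5.50 pos [ 0.543 -0.094  0.091] now y,w,h 33.5 38.7 -12.3 F [ 1.5 -2.  -0.6] grip 0.0
shift [-0.0005  0.002  -0.0004] turn [-0.0003  0.0001 -0.0015]
```

```bash

python3 -m inch '[{"dx":-0.0019,"dy":0.0021,"dz":0,"rx":0,"ry":0,"rz":0},{"dx":-0.004,"dy":0.004,"dz":0,"rx":0,"ry":0,"rz":0},{"dx":-0.0061,"dy":0.0059,"dz":0,"rx":0,"ry":0,"rz":0},{"dx":-0.0061,"dy":0.0059,"dz":0,"rx":0,"ry":0,"rz":0}]' -1 | grep force
python3 -m inch '[{"dx":0.003,"dy":-0.004,"dz":0,"rx":0,"ry":0,"rz":0},{"dx":0.006,"dy":-0.008,"dz":0,"rx":0,"ry":0,"rz":0},{"dx":0.006,"dy":-0.008,"dz":-0.03,"rx":0,"ry":0,"rz":0},{"dx":0.006,"dy":-0.008,"dz":-0.065,"rx":0,"ry":0,"rz":0},{"dx":0.006,"dy":-0.008,"dz":-0.08,"rx":0,"ry":0,"rz":0}]' -1 |grep force
python3 g.py 20 -47 50
python3 - <<'E'
from plant import optics; import cv2
s=optics.grab_frame('side')[95:275,195:365]; t=optics.grab_frame('top')[85:245,150:320]
cv2.imwrite('pics/b.png',cv2.hconcat([cv2.resize(s,(400,400)),cv2.resize(t,(400,400))])[:,:,::-1])
E
```

```text
contact_force: [0.2, -0.9, -0.6]
grasp_force: 0.1
contact_force: [0.9, -0.7, 0.6]
grasp_force: 0.0
t 6.40 pos [ 0.502 -0.098  0.141] now y,w,h 31.0 37.8 53.2 F [-1.  -0.7  0. ] grip -0.0
shift [-0.106  -0.0136  0.0043] turn [-0.0012  0.0016 -0.0014]
```

View pics/b.png

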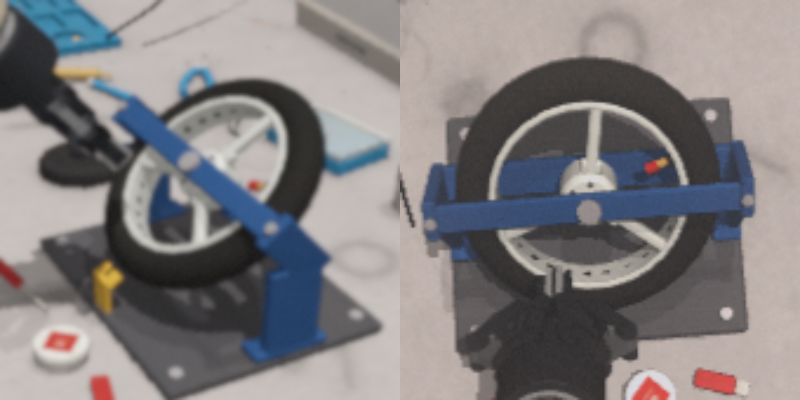

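Left view: the wheel has turned. Top view: one spoke now points almost straight up at (593,130), the valve is upper right at (655,165), and the next spoke is lower right at (650,240). Next I move over to the upper left opening.

```bash

python3 -m inch '[{"dx":-0.035,"dy":-0.005,"dz":0,"rx":0,"ry":0,"rz":0},{"dx":-0.08,"dy":-0.01,"dz":0,"rx":0,"ry":0,"rz":0},{"dx":-0.106,"dy":-0.0136,"dz":0.002,"rx":0,"ry":0,"rz":0},{"dx":-0.106,"dy":-0.0136,"dz":0.002,"rx":0,"ry":0,"rz":0},{"dx":-0.106,"dy":-0.0136,"dz":0.002,"rx":0,"ry":0,"rz":0}]' -1 |grep force
python3 g.py 20 -47 -12
python3 - <<'E'
from h import *; P=np.load('P.npy')
o=np.array([150+255*.425,85+165*.4])
r=least_squares(lambda a:(proj('top',world(P,wl(P,a[0],.058)))-o).ravel(),[2.0]); print(r.x, np.degrees(r.x), r.fun)
E
```

```text
contact_force: [-0.8, 0.3, -1.3]
grasp_force: 0.0
t 7.00 pos [ 0.568 -0.105  0.191] now y,w,h 21.0 -44.6 49.1 F [1.4 0.4 0.5] grip -0.0
shift [-0.0031 -0.0013  0.0764] turn [ 0.0006 -0.0014 -0.0017]
[1.93472671] [110.85167499] [-0.83079191  0.41097073]
```

```bash

python3 -m inch '[{"dx":-0.003,"dy":-0.001,"dz":0.02,"rx":0,"ry":0,"rz":0},{"dx":-0.003,"dy":-0.001,"dz":0.04,"rx":0,"ry":0,"rz":0},{"dx":-0.003,"dy":-0.001,"dz":0.06,"rx":0,"ry":0,"rz":0},{"dx":-0.003,"dy":-0.001,"dz":0.0765,"rx":0,"ry":0,"rz":0},{"dx":-0.003,"dy":-0.001,"dz":0.0765,"rx":0,"ry":0,"rz":0}]' -1 |grep force
python3 g.py 7 -51.5 -12
```

```text
contact_force: [0.8, 0.1, -1.2]
grasp_force: 0.0
t 7.50 pos [ 0.607 -0.103  0.143] now y,w,h 20.8 -43.9 -13.1 F [0.1 0.  1.5] grip -0.0
shift [-0.0095 -0.0173 -0.0015] turn [ 0.0014 -0.0039 -0.0026]
```

```bash

python3 -m inch '[{"dx":-0.003,"dy":-0.006,"dz":0,"rx":0,"ry":-0.003,"rz":-0.002},{"dx":-0.006,"dy":-0.011,"dz":0,"rx":0,"ry":-0.003,"rz":-0.002},{"dx":-0.008,"dy":-0.017,"dz":0,"rx":0,"ry":-0.003,"rz":-0.002}]' -1 | grep force
python3 -m inch '[{"dx":-0.0004,"dy":-0.003,"dz":0,"rx":0,"ry":0,"rz":0},{"dx":-0.0005,"dy":-0.0056,"dz":0,"rx":0,"ry":0,"rz":0},{"dx":-0.0006,"dy":-0.0088,"dz":0,"rx":0,"ry":0,"rz":0},{"dx":-0.0006,"dy":-0.0116,"dz":0,"rx":0,"ry":0,"rz":0},{"dx":-0.0004,"dy":-0.0144,"dz":0,"rx":0,"ry":0,"rz":0}]' -1 |grep force
python3 g.py -4.5 -51.8 -12
python3 -m inch '[{"dx":0.0003,"dy":-0.0029,"dz":0,"rx":0,"ry":0,"rz":0},{"dx":0.0008,"dy":-0.0056,"dz":0,"rx":0,"ry":0,"rz":0},{"dx":0.0013,"dy":-0.0085,"dz":0,"rx":0,"ry":0,"rz":0},{"dx":0.002,"dy":-0.0113,"dz":0,"rx":0,"ry":0,"rz":0},{"dx":0.0028,"dy":-0.0139,"dz":0,"rx":0,"ry":0,"rz":0}]' -1 | grep force
python3 g.py -15.6 -49.6 -12
```

```text
contact_force: [0.4, 2.1, -0.7]
grasp_force: 0.9
contact_force: [-0.1, 2.0, 0.1]
grasp_force: 0.8
t 8.30 pos [ 0.616 -0.129  0.152] now y,w,h -5.6 -55.3 -11.0 F [-0.1  2.  -0.1] grip 0.0
shift [0.0044 0.0014 0.0012] turn [-0.0004  0.0034  0.0005]
contact_force: [0.0, 2.2, 0.2]
grasp_force: 0.7
t 8.80 pos [ 0.615 -0.141  0.151] now y,w,h -16.8 -53.1 -11.0 F [-0.3  2.2 -0.1] grip 0.0
shift [0.0043 0.0015 0.0012] turn [-0.0005  0.0034  0.0004]
```

```bash

python3 -m inch '[{"dx":0.0017,"dy":-0.0024,"dz":0,"rx":0,"ry":0.003,"rz":0},{"dx":0.0036,"dy":-0.0046,"dz":0,"rx":0,"ry":0.003,"rz":0},{"dx":0.0055,"dy":-0.0068,"dz":0,"rx":0,"ry":0.003,"rz":0},{"dx":0.0075,"dy":-0.0092,"dz":0,"rx":0,"ry":0.003,"rz":0},{"dx":0.0097,"dy":-0.0115,"dz":0,"rx":0,"ry":0.003,"rz":0}]' -1 |grep force
python3 g.py -26 -45 -12
python3 -m inch '[{"dx":0.0014,"dy":-0.0024,"dz":0,"rx":0,"ry":0,"rz":0},{"dx":0.003,"dy":-0.0048,"dz":0,"rx":0,"ry":0,"rz":0},{"dx":0.0046,"dy":-0.0071,"dz":0,"rx":0,"ry":0,"rz":0},{"dx":0.0065,"dy":-0.0093,"dz":0,"rx":0,"ry":0,"rz":0},{"dx":0.0084,"dy":-0.0114,"dz":0,"rx":0,"ry":0,"rz":0}]' -1 | grep force
python3 g.py -39.8 -33.4 -12
```

```text
contact_force: [0.9, 1.8, 0.7]
grasp_force: 0.8
t 9.30 pos [ 0.609 -0.15   0.146] now y,w,h -26.0 -45.3 -11.0 F [-1.2  1.8  0.1] grip -0.0
shift [0.0004 0.     0.0013] turn [-0.0006  0.0005  0.0005]
contact_force: [0.8, 1.6, -0.1]
grasp_force: 0.8
t 9.80 pos [ 0.604 -0.159  0.141] now y,w,h -35.0 -38.5 -11.1 F [-0.6  1.6  0.6] grip 0.0
shift [ 0.0064 -0.006   0.0012] turn [-0.0004  0.0004  0.0004]
```

```bash

python3 -m inch '[{"dx":0.0019,"dy":-0.0021,"dz":0,"rx":0,"ry":0,"rz":0},{"dx":0.004,"dy":-0.004,"dz":0,"rx":0,"ry":0,"rz":0},{"dx":0.0061,"dy":-0.0059,"dz":0,"rx":0,"ry":0,"rz":0},{"dx":0.0061,"dy":-0.0059,"dz":0,"rx":0,"ry":0,"rz":0}]' -1 | grep force
python3 -m inch '[{"dx":-0.003,"dy":0.004,"dz":0,"rx":0,"ry":0,"rz":0},{"dx":-0.006,"dy":0.008,"dz":0,"rx":0,"ry":0,"rz":0},{"dx":-0.006,"dy":0.008,"dz":-0.03,"rx":0,"ry":0,"rz":0},{"dx":-0.006,"dy":0.008,"dz":-0.065,"rx":0,"ry":0,"rz":0},{"dx":-0.006,"dy":0.008,"dz":-0.08,"rx":0,"ry":0,"rz":0}]' -1 |grep force
python3 -m inch '[{"dx":0.03,"dy":0.004,"dz":0,"rx":0,"ry":0,"rz":0},{"dx":0.07,"dy":0.01,"dz":0,"rx":0,"ry":0,"rz":0},{"dx":0.1,"dy":0.016,"dz":0,"rx":0,"ry":0,"rz":0},{"dx":0.1,"dy":0.016,"dz":0,"rx":0,"ry":0,"rz":0}]' -1 |grep force
python3 g.py -15 44 50
python3 - <<'E'
from plant import optics; import cv2
s=optics.grab_frame('side'); t=optics.grab_frame('top')
cv2.imwrite('pics/c_s.png',s[:,:,::-1]);cv2.imwrite('pics/c_t.png',t[:,:,::-1])
cv2.imwrite('pics/c.png',cv2.hconcat([cv2.resize(s[95:275,195:365],(400,400)),cv2.resize(t[85:245,150:320],(400,400))])[:,:,::-1])
E
```

```text
contact_force: [0.4, 0.5, -0.1]
grasp_force: 0.1
contact_force: [0.1, -0.3, 0.3]
grasp_force: 0.0
contact_force: [1.0, 0.6, 0.2]
grasp_force: 0.0
t 11.10 pos [ 0.499 -0.148  0.135] now y,w,h -18.8 45.8 51.6 F [-0.9  0.6  0.5] grip 0.0
shift [-0.0022  0.0047  0.002 ] turn [ 0.001  -0.0026 -0.001 ]
```

View pics/c.png

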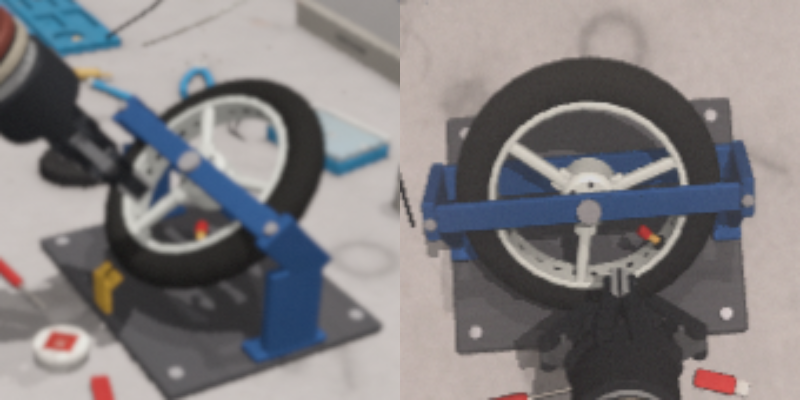

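Top view: the valve is at lower right (650,235) and the last spoke to push is at the bottom (583,255). The fingertips hover between the two.

```bash
cat > th.py <<'E'
import sys,cv2; from h import *
P=np.load('P.npy'); g=float(sys.argv[2])
for c in ('top','side'):
    im=cv2.cvtColor(cv2.imread(f'pics/{sys.argv[1]}_{c[0]}.png'),cv2.COLOR_BGR2HSV)
    H,Sa,V=im[...,0],im[...,1],im[...,2]; m=((H<7)|(H>172))&(Sa>140)&(V>90)
    q=proj(c,world(P,wl(P,g,.058)))[0]; yy,xx=np.nonzero(m); k=np.hypot(xx-q[0],yy-q[1])<14
    o=np.array([xx[k].mean(),yy[k].mean()])
    r=least_squares(lambda a:(proj(c,world(P,wl(P,a[0],a[1]*.058)))-o).ravel(),[g,1]); print(c,k.sum(),o.round(1),'theta deg',np.degrees(r.x[0]).round(1),'r',r.x[1]*58)
E
python3 th.py c 0.87
python3 -m inch '[{"dx":-0.002,"dy":0.0045,"dz":0,"rx":0,"ry":-0.003,"rz":0},{"dx":-0.002,"dy":0.0045,"dz":0.02,"rx":0,"ry":-0.003,"rz":0},{"dx":-0.002,"dy":0.0045,"dz":0.035,"rx":0,"ry":-0.003,"rz":0},{"dx":-0.002,"dy":0.0045,"dz":0.035,"rx":0,"ry":-0.003,"rz":0}]' -1 |grep force
python3 g.py -15 44 -12
```

```text
top 22 [253.5 177.4] theta deg 50.3 r 56.5672541033211
side 20 [280.2 196.2] theta deg 47.4 r 56.010390680887134
contact_force: [-0.8, -0.1, 0.2]
grasp_force: 0.0
t 11.60 pos [ 0.522 -0.145  0.118] now y,w,h -16.5 39.1 24.3 F [ 0.5 -0.  -0.7] grip -0.0
shift [0.0064 0.0019 0.0453] turn [0.0005 0.0029 0.0008]
```

```bash

python3 -m inch '[{"dx":0.003,"dy":0.002,"dz":0.015,"rx":0,"ry":0.002,"rz":0},{"dx":0.005,"dy":0.002,"dz":0.03,"rx":0,"ry":0.002,"rz":0},{"dx":0.006,"dy":0.002,"dz":0.0445,"rx":0,"ry":0.002,"rz":0},{"dx":0.006,"dy":0.002,"dz":0.0445,"rx":0,"ry":0.002,"rz":0}]' -1 |grep force
python3 g.py -5 46 -12
```

```text
contact_force: [-0.4, 0.0, 0.7]
grasp_force: 0.0
t 12.00 pos [ 0.54  -0.142  0.088] now y,w,h -15.0 44.2 -11.1 F [-0.1  0.  -0.8] grip -0.0
shift [0.0023 0.0125 0.0011] turn [0.0004 0.0009 0.0006]
```

```bash

python3 -m inch '[{"dx":0.0004,"dy":0.003,"dz":0,"rx":0,"ry":0,"rz":0},{"dx":0.0008,"dy":0.0059,"dz":0,"rx":0,"ry":0,"rz":0},{"dx":0.0013,"dy":0.0088,"dz":0,"rx":0,"ry":0,"rz":0},{"dx":0.0018,"dy":0.0118,"dz":0,"rx":0,"ry":0,"rz":0},{"dx":0.0021,"dy":0.0148,"dz":0,"rx":0,"ry":0,"rz":0}]' -1 | grep force
python3 -m inch '[{"dx":0.0001,"dy":0.003,"dz":0,"rx":0,"ry":0,"rz":0},{"dx":0.0001,"dy":0.006,"dz":0,"rx":0,"ry":0,"rz":0},{"dx":-0.0001,"dy":0.009,"dz":0,"rx":0,"ry":0,"rz":0},{"dx":-0.0005,"dy":0.012,"dz":0,"rx":0,"ry":0,"rz":0},{"dx":-0.0009,"dy":0.015,"dz":0,"rx":0,"ry":0,"rz":0}]' -1 |grep force
python3 g.py 8.8 45.2 -12
python3 -m inch '[{"dx":-0.0008,"dy":0.0029,"dz":0,"rx":0,"ry":0,"rz":0},{"dx":-0.0015,"dy":0.0058,"dz":0,"rx":0,"ry":0,"rz":0},{"dx":-0.0025,"dy":0.0086,"dz":0,"rx":0,"ry":0,"rz":0},{"dx":-0.0036,"dy":0.0115,"dz":0,"rx":0,"ry":0,"rz":0},{"dx":-0.0049,"dy":0.0143,"dz":0,"rx":0,"ry":0,"rz":0}]' -1 | grep force
python3 -m inch '[{"dx":-0.0009,"dy":0.0018,"dz":0,"rx":0,"ry":0,"rz":0},{"dx":-0.0019,"dy":0.0035,"dz":0,"rx":0,"ry":0,"rz":0},{"dx":-0.0019,"dy":0.0035,"dz":0,"rx":0,"ry":0,"rz":0},{"dx":-0.0019,"dy":0.0035,"dz":0,"rx":0,"ry":0,"rz":0}]' -1 | grep force
python3 g.py 27 37.2 -12
python3 - <<'E'
from plant import optics; import cv2
s=optics.grab_frame('side'); t=optics.grab_frame('top')
cv2.imwrite('pics/d_s.png',s[:,:,::-1]);cv2.imwrite('pics/d_t.png',t[:,:,::-1])
E
python3 th.py d 0.15
```

```text
contact_force: [0.9, -2.4, 0.4]
grasp_force: 1.1
contact_force: [1.0, -2.5, -0.2]
grasp_force: 1.0
t 13.00 pos [ 0.538 -0.119  0.087] now y,w,h 8.9 45.8 -10.9 F [-0.6 -2.5  0.7] grip 0.0
shift [-0.0007 -0.0001  0.0014] turn [-0.0002  0.001   0.0005]
contact_force: [0.3, -3.1, -1.0]
grasp_force: 0.9
contact_force: [0.2, 0.6, 1.6]
grasp_force: 0.0
t 13.90 pos [ 0.541 -0.104  0.091] now y,w,h 23.2 40.2 -10.8 F [-1.2  0.6 -1.1] grip 0.0
shift [-0.0038  0.0047  0.0015] turn [0.0002 0.0011 0.0004]
top 3 [236. 185.] theta deg 8.6 r 51.27013220141677
side 22 [264.5 195.5] theta deg 6.0 r 58.77079885721001
```

```bash

python3 -m inch '[{"dx":-0.0008,"dy":0.001,"dz":0,"rx":0,"ry":0,"rz":0},{"dx":-0.0016,"dy":0.002,"dz":0,"rx":0,"ry":0,"rz":0},{"dx":-0.0024,"dy":0.003,"dz":0,"rx":0,"ry":0,"rz":0},{"dx":-0.003,"dy":0.0038,"dz":0,"rx":0,"ry":0,"rz":0},{"dx":-0.003,"dy":0.0038,"dz":0,"rx":0,"ry":0,"rz":0}]' -1 | grep force
python3 g.py 27 37.2 -12
python3 -m inch '[{"dx":0.002,"dy":-0.003,"dz":0,"rx":0,"ry":0,"rz":0},{"dx":0.003,"dy":-0.005,"dz":0,"rx":0,"ry":0,"rz":0},{"dx":0.003,"dy":-0.005,"dz":-0.03,"rx":0,"ry":0,"rz":0},{"dx":0.003,"dy":-0.005,"dz":-0.065,"rx":0,"ry":0,"rz":0},{"dx":0.003,"dy":-0.005,"dz":-0.12,"rx":0,"ry":0,"rz":0}]' -1 |grep force
python3 -m inch '[{"dx":0,"dy":0,"dz":-0.06,"rx":0,"ry":0,"rz":0},{"dx":0,"dy":0,"dz":-0.12,"rx":0,"ry":0,"rz":0},{"dx":0,"dy":0,"dz":-0.18,"rx":0,"ry":0,"rz":0},{"dx":0,"dy":0,"dz":-0.18,"rx":0,"ry":0,"rz":0}]' -1 |grep force
python3 g.py 27 37.2 -12
python3 - <<'E'
from plant import optics; import cv2
s=optics.grab_frame('side'); t=optics.grab_frame('top')
cv2.imwrite('pics/e_s.png',s[:,:,::-1]);cv2.imwrite('pics/e_t.png',t[:,:,::-1])
cv2.imwrite('pics/e.png',cv2.hconcat([cv2.resize(s[135:235,235:335],(400,400),interpolation=cv2.INTER_CUBIC),cv2.resize(t[115:225,175:285],(400,400),interpolation=cv2.INTER_CUBIC)])[:,:,::-1])
E
python3 th.py e 0.02
```

```text
contact_force: [-0.4, -0.9, 0.0]
grasp_force: 0.5
t 14.50 pos [ 0.543 -0.101  0.093] now y,w,h 25.9 37.5 -10.7 F [ 0.3 -0.8 -0.3] grip 0.0
shift [-0.0004  0.0014  0.0016] turn [-0.0004  0.0014  0.0005]
contact_force: [-0.8, -1.0, 1.1]
grasp_force: 0.0
contact_force: [0.9, 0.9, 1.0]
grasp_force: 0.0
t 15.40 pos [ 0.407 -0.127  0.282] now y,w,h 6.8 21.2 222.4 F [-1.4  0.8 -0.2] grip 0.0
shift [0.0191 0.0248 0.2931] turn [ 0.001  -0.0018  0.0011]
top 23 [233.4 187.6] theta deg 2.2 r 56.38788413905968
side 21 [263.6 194.8] theta deg 2.4 r 58.92458406561866
```

View pics/e.png

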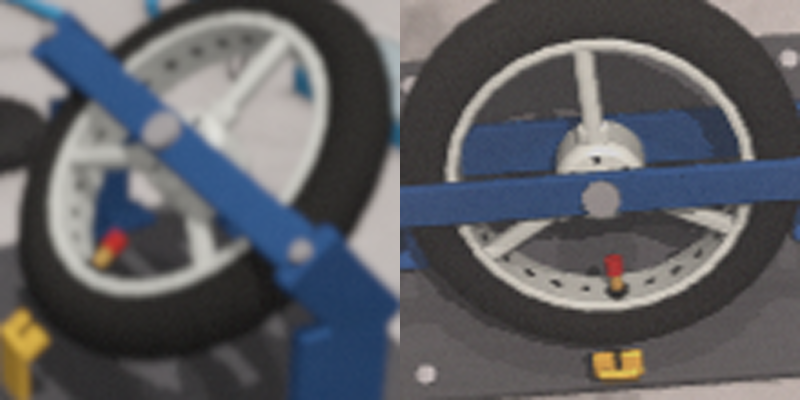

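The top crop shows the valve near the bottom, cap at (614,268), with the tab notch at (617,358), so it is about 2° short. I'll refine the estimate from several features.

```bash
python3 - <<'E'
from h import *; P=np.load('P.npy')
o=(np.array([(583,52),(487,253),(728,228),(614,266),(600,200),(618,356)])-[400,0]+.5)*110/400-.5+[175,115]
def f(a):
    t=a[0]; A=[wl(P,t+np.pi,.076,.005),wl(P,t-np.pi/3,.076,.005),wl(P,t+np.pi/3,.076,.005),wl(P,t,.058),wl(P,0,0,.025),wl(P,0,.118)]
    return proj('top',world(P,A))+a[1:3]-o
r=least_squares(lambda a:f(a).ravel(),[0,0,0],loss='soft_l1'); print(np.degrees(r.x[0]),r.x[1:],f(r.x).round(1).tolist())
E
```

```text
2.0662048086978513 [-0.39478118 -0.05850395] [[-0.1, -1.0], [0.2, 0.2], [0.4, 0.2], [-0.4, 0.4], [0.1, -0.4], [-0.3, 0.3]]
```

```bash
python3 g.py 19 41 40
```

```text
t 15.50 pos [ 0.406 -0.125  0.277] now y,w,h 8.8 24.8 218.7 F [ 0.1  0.4 -0.2] grip 0.0
shift [0.0185 0.0114 0.2236] turn [ 0.0043 -0.0052  0.0004]
```

```bash

python3 -m inch '[{"dx":0.01,"dy":0.005,"dz":0.06,"rx":0.004,"ry":-0.005,"rz":0},{"dx":0.018,"dy":0.011,"dz":0.12,"rx":0.004,"ry":-0.005,"rz":0},{"dx":0.018,"dy":0.011,"dz":0.18,"rx":0.004,"ry":-0.005,"rz":0},{"dx":0.018,"dy":0.011,"dz":0.223,"rx":0.004,"ry":-0.005,"rz":0},{"dx":0.018,"dy":0.011,"dz":0.223,"rx":0.004,"ry":-0.005,"rz":0}]' -1 |grep force
python3 g.py 19 41 -11
```

```text
contact_force: [-0.7, 1.0, -0.7]
grasp_force: 0.0
t 16.00 pos [ 0.505 -0.105  0.119] now y,w,h 24.2 49.9 33.8 F [1.  1.  0.1] grip 0.0
shift [-0.012  -0.0072  0.0557] turn [ 0.0084 -0.0104 -0.0015]
```

```bash

python3 -m inch '[{"dx":-0.012,"dy":-0.007,"dz":0,"rx":0.008,"ry":-0.01,"rz":-0.001},{"dx":-0.012,"dy":-0.007,"dz":0,"rx":0.008,"ry":-0.01,"rz":-0.001},{"dx":-0.012,"dy":-0.007,"dz":0,"rx":0.008,"ry":-0.01,"rz":-0.001},{"dx":-0.012,"dy":-0.007,"dz":0,"rx":0.008,"ry":-0.01,"rz":-0.001}]' -1 |grep force
python3 g.py 19 41 -11
```

```text
contact_force: [-0.5, 0.1, -0.7]
grasp_force: 0.0
t 16.40 pos [ 0.516 -0.115  0.137] now y,w,h 13.5 30.2 41.2 F [0.8 0.1 0.3] grip -0.0
shift [0.0146 0.0077 0.0649] turn [-0.0079  0.0114  0.0022]
```

```bash

python3 -m inch '[{"dx":0,"dy":0,"dz":0,"rx":0,"ry":0,"rz":0},{"dx":0,"dy":0,"dz":0,"rx":0,"ry":0,"rz":0},{"dx":0,"dy":0,"dz":0,"rx":0,"ry":0,"rz":0}]' -1 |grep force
python3 g.py 19 41 -11
```

```text
contact_force: [0.1, 0.3, 0.8]
grasp_force: 0.0
t 16.70 pos [ 0.515 -0.115  0.135] now y,w,h 14.2 32.0 39.8 F [-0.6  0.3 -0.5] grip 0.0
shift [0.0122 0.0067 0.0633] turn [-0.0065  0.0093  0.0015]
```

```bash

python3 -m inch '[{"dx":0.006,"dy":0.003,"dz":0,"rx":-0.003,"ry":0.005,"rz":0.001},{"dx":0.012,"dy":0.0065,"dz":0.02,"rx":-0.006,"ry":0.009,"rz":0.001},{"dx":0.012,"dy":0.0065,"dz":0.03,"rx":-0.006,"ry":0.009,"rz":0.001},{"dx":0.012,"dy":0.0065,"dz":0.03,"rx":-0.006,"ry":0.009,"rz":0.001},{"dx":0.012,"dy":0.0065,"dz":0.03,"rx":-0.006,"ry":0.009,"rz":0.001}]' -1 |grep force
python3 g.py 18 41 -11
```

```text
contact_force: [0.1, -0.7, 0.1]
grasp_force: 0.0
t 17.20 pos [ 0.524 -0.109  0.11 ] now y,w,h 19.4 41.6 15.3 F [-0.1 -0.7  0. ] grip 0.0
shift [-0.0007 -0.0017  0.0328] turn [ 0.0001 -0.0005  0.0004]
```

```bash

python3 -m inch '[{"dx":0,"dy":-0.0015,"dz":0.01,"rx":0,"ry":0,"rz":0},{"dx":0,"dy":-0.0015,"dz":0.022,"rx":0,"ry":0,"rz":0},{"dx":0,"dy":-0.0015,"dz":0.033,"rx":0,"ry":0,"rz":0},{"dx":0,"dy":-0.0015,"dz":0.033,"rx":0,"ry":0,"rz":0},{"dx":0,"dy":-0.0015,"dz":0.033,"rx":0,"ry":0,"rz":0}]' -1 |grep force
python3 g.py 27.2 36.4 -11
```

```text
contact_force: [0.2, -0.9, 0.0]
grasp_force: 0.0
t 17.70 pos [ 0.541 -0.109  0.09 ] now y,w,h 17.9 41.1 -10.7 F [-0.1 -0.9  0.1] grip -0.0
shift [-0.0058  0.0116  0.0003] turn [-0.0003  0.0001  0.0005]
```

```bash

python3 -m inch '[{"dx":-0.0015,"dy":0.003,"dz":0,"rx":0,"ry":0,"rz":0},{"dx":-0.003,"dy":0.006,"dz":0,"rx":0,"ry":0,"rz":0},{"dx":-0.0042,"dy":0.0085,"dz":0,"rx":0,"ry":0,"rz":0},{"dx":-0.0048,"dy":0.0097,"dz":0,"rx":0,"ry":0,"rz":0},{"dx":-0.0052,"dy":0.0106,"dz":0,"rx":0,"ry":0,"rz":0}]' -1 |grep force
python3 -m inch '[{"dx":-0.0003,"dy":0.0005,"dz":0,"rx":0,"ry":0,"rz":0},{"dx":-0.0006,"dy":0.001,"dz":0,"rx":0,"ry":0,"rz":0},{"dx":-0.0006,"dy":0.001,"dz":0,"rx":0,"ry":0,"rz":0},{"dx":-0.0006,"dy":0.001,"dz":0,"rx":0,"ry":0,"rz":0}]' -1 |grep force
python3 g.py 27.2 36.4 -11
```

```text
contact_force: [-1.3, -2.2, 0.5]
grasp_force: 0.8
contact_force: [-0.9, -1.2, -0.5]
grasp_force: 0.6
t 18.60 pos [ 0.544 -0.1    0.093] now y,w,h 27.3 36.8 -11.0 F [ 1.  -1.1 -0.2] grip -0.0
shift [-0.0005 -0.0001 -0.0001] turn [-0.0002 -0.0001  0.0003]
```

Withdraw, then check.

```bash

python3 -m inch '[{"dx":0.002,"dy":-0.003,"dz":0,"rx":0,"ry":0,"rz":0},{"dx":0.003,"dy":-0.006,"dz":0,"rx":0,"ry":0,"rz":0},{"dx":0.003,"dy":-0.006,"dz":-0.03,"rx":0,"ry":0,"rz":0},{"dx":0.003,"dy":-0.006,"dz":-0.065,"rx":0,"ry":0,"rz":0},{"dx":0.003,"dy":-0.006,"dz":-0.12,"rx":0,"ry":0,"rz":0}]' -1 |grep force
python3 -m inch '[{"dx":0,"dy":0,"dz":-0.06,"rx":0,"ry":0,"rz":0},{"dx":0,"dy":0,"dz":-0.12,"rx":0,"ry":0,"rz":0},{"dx":0,"dy":0,"dz":-0.15,"rx":0,"ry":0,"rz":0},{"dx":0,"dy":0,"dz":-0.15,"rx":0,"ry":0,"rz":0},{"dx":0,"dy":0,"dz":-0.15,"rx":0,"ry":0,"rz":0}]' -1 |grep force
python3 - <<'E'
from plant import optics; import cv2
s=optics.grab_frame('side'); t=optics.grab_frame('top')
cv2.imwrite('pics/f_s.png',s[:,:,::-1]);cv2.imwrite('pics/f_t.png',t[:,:,::-1])
cv2.imwrite('pics/f.png',cv2.hconcat([cv2.resize(s[135:285,180:330],(400,400),interpolation=cv2.INTER_CUBIC),cv2.resize(t[115:225,175:285],(400,400),interpolation=cv2.INTER_CUBIC)])[:,:,::-1])
E
python3 th.py f 0.0; python3 g.py
```

```text
contact_force: [0.8, 0.6, 1.3]
grasp_force: 0.0
contact_force: [0.7, 0.5, -0.4]
grasp_force: 0.0
top 21 [232.6 187.6] theta deg 0.4 r 56.227260529753664
side 22 [263.1 194.9] theta deg 1.6 r 59.72145772751948
t 19.70 pos [ 0.413 -0.116  0.255] now y,w,h 17.7 33.2 197.9 F [ 0.6 -0.8  0. ] grip -0.0
```

View pics/f.png

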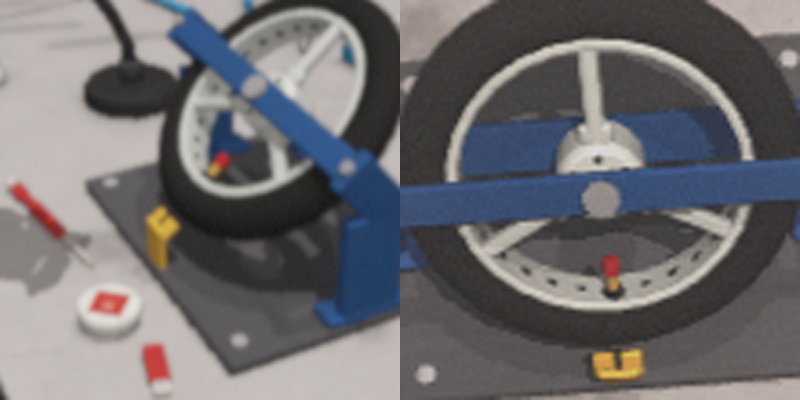

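The valve is at the bottom, cap at (611,266) and in line with the tab notch at (617,357), within about 0.5° by the fit. The tin, driver and stick are where they were, and the robot is clear.

```bash
python3 -c "
from plant import ticket; print(ticket.job_done())"
```

```text
the job is handed in; nothing more can be done
None
```

The job is handed in: after four gentle spoke pushes the valve sits at the bottom in line with the mark, about 0.4° (top camera) to 1.6° (side camera) off, with the wheel standing free and the tin, screwdriver and memory stick untouched.

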